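# Scan and close a split sensor housing

## Task

Before the housing is closed, pick up the code reader and hold it still for a good second with the window in its foot pointing straight down at the middle of the label inside the lower half, about 80 mm above it; then stand the reader back upright on its charging pad and let go of it. Then fit the loose cover onto the two dowels of the lower half, big hole over big dowel, and push it down against the sprung seal until it is fully home, flush on the rim; finish while still holding it pressed shut with the gripper (it springs open if released). Leave the calculator, the tape roll and the jar alone.

Things in the scene. Friction and masses are not known exactly. Their poses are not given: they have to be found in the camera images.
- shell: Lower half of a white plastic split housing, 136 x 72 mm, fixed in a jig plate 190 x 120 x 10 mm; its flat rim is 44 mm above the desk. Open cavity 76 x 64 mm in the middle; clamp blocks 32 mm high beside the long walls, out to y = 50 mm either side. Origin: centre of the plate's underside, on the desk; x along the length towards the big dowel, z up. Does not move.
- label (a point): Middle of the white bar-code label (48 x 30 mm, long side along the housing's x) lying face up on the cavity floor, 14.5 mm above the shell's origin.
- dowel_big (a point): Axis of the big steel dowel, 12 mm diameter, at rim height (shell frame: x +52, y 0, z +44 mm). It stands 22 mm above the rim (tip 66 mm above the desk); the top 8 mm tapers to a 5 mm blunt tip.
- dowel_small (a point): Axis of the small steel dowel, 8 mm diameter, at rim height (shell frame: x -52, y 0, z +44 mm). It stands 22 mm above the rim; the top 8 mm tapers to a 3 mm blunt tip.
- seal (a joint): Travel (m) of the black rubber seal frame round the cavity, 74 x 60 mm. Sprung: at 0 it stands 5 mm proud of the rim. It goes straight down: 3.3 N starts it (the cover's weight alone does not), 1.2 N more per mm, about 9.3 N at 0.005, where the cover meets the rim. It springs back when released.
- cover: Loose upper half, white plastic, about 160 g, flat on the desk, right way up: plate 136 x 72 x 14 mm with a centred raised block on top, 60 (x) by 22 mm (y), up to 46 mm above the underside: grip it across the 22 mm from above. Origin: centre of the underside; x towards the big hole, z up. Fits one way only. Fully home its origin is 44 mm above the shell's, on the seal unpressed 49 mm.
- hole_big (a point): Centre of the cover's big through-hole, 14.5 mm diameter, at the plate's underside (cover frame: x +52, y 0, z 0 mm). Goes over the big dowel.
- hole_small (a point): Centre of the cover's small through-hole, 10.5 mm diameter, at the plate's underside (cover frame: x -52, y 0, z 0 mm). Goes over the small dowel.
- scanner: Hand-held code reader, about 200 g, upright on its pad: black foot 64 x 46 x 22 mm (x, y, z), above it a white grip 52 x 34 mm from 22 to 108 mm above the underside; take it across the 34 mm (y) from above. It reads straight down along its -z out of the window in its underside. Origin: centre of the underside (the window), z up.
- pad: Charging pad of the reader, grey, fixed to the desk, flat, 130 x 130 x 10 mm. Origin: centre of its underside on the desk; the reader stands on its top, 10 mm higher. It lies on one side of the jig and the cover on the other; which side varies.
- calculator: Bystander: grey desk calculator lying flat, 140 x 90 x 20 mm (its x by y); origin at the centre of its underside.
- tape: Bystander: cardboard roll core of tape lying flat, 90 mm outside diameter, 24 mm high; origin at the centre of its underside.
- jar: Bystander: closed amber glass jar standing upright, 64 mm diameter, 100 mm high; origin at the centre of its underside.
Things that resemble listed ones, but are neither listed nor needed, are in the scene too. What is shaped like the pad but pink is not meant.

How it is judged:
By the outcome, as a careful person would: the job done as asked, in the order asked, and still so for the second after the job is handed in, while the arm keeps its last pose, push and grip.
It also fails if it takes over 61 s, if anything falls off the work surface, if the arm or the gripper's body presses on something with over 40 N, if the wrist force passes 120 N, or if a joint passes its speed limit or range.

## Robot

A 6-joint arm with a two-finger parallel gripper is mounted at the origin on the work surface. World frame = base frame: x ahead of the robot, y to its left, z up, the work surface at z = 0. Lengths are in m, angles in degrees, forces in N, time in s.
With the tool pointing down it reaches from about 0.35 to 0.975 m from the base axis. Payload 4.9 kg.
Tool frame: the origin (TCP) lies midway between the tips of the shut fingers; the grasp point (between the pads) lies 19 mm behind it (manip.hold_point_z is the distance from the TCP to the grasp point, in m); z points along the fingers, x is the direction in which the jaws open and shut, and the axes are right-handed (so a half turn about z gives the same grasp; the last joint's range is limited). The gripper opens to 85 mm and grips with 20 to 120 N. Pads are 22 mm wide; open, the fingers measure 114 mm over their backs; the gripper's body (76 mm by 85 mm) begins 54 mm behind the grasp point. The pads swing forward as they close: fully open they stand 13 mm farther back than shut.
Start: joints at [67.323, 3.019, 92.412, -0, 84.569, -6.818], TCP at [0.171, 0.601, 0.231] pointing down, gripper open.
Joint ranges: [-172.51, 172.51], [-57.92, 126.97], [3.15, 148.05], [-58.71, 238.71], [5.1, 150.11], [-179.66, 179.66]. Speed limits (degrees/s): [147.25, 147.25, 180, 180, 180, 180].

## Interface

Orientations are given as [roll, pitch, yaw] about the fixed x, y, z axes, in that order (R = Rz(yaw) Ry(pitch) Rx(roll)).
In Python, from station import manip gives the robot as it stands.
- The arm moves only by the tool arm_command, never from a script. Its argument "commands" is one flat list of numbers, 6 for each row, row after row: the shift along the tool's x, y, z in mm, then the turn, a rotation vector about the tool's x, y, z in rad. In form: [dx, dy, dz, rx, ry, rz, dx, dy, dz, rx, ry, rz, ...]. A call has 1 to 5 rows; each row shifts and turns the commanded pose from where the row before left it, along the tool's axes as they then stand; what a row does not reach is not made up. A row lasts 1/8 s, in which the tool goes at most 62.5 mm and 10.7 degrees, less where a joint would pass 70% of its speed; a pose out of reach is approached as far as the arm can. A call is refused whole if a number of a shift passes 62.5 or a number of a turn 0.188, either way. A call with a gripper value outside its range is refused whole. "claw" is the opening, from 0 (shut) to 1 (fully open), set as the call begins (left out, the last holds). The fingers move at their own pace and stop on an object; the grip force is fixed at half the most. Time passes only in rows, so rows that do not move let the fingers close. It gives the time, the measured TCP pose, the force and the opening at its end, in the units of the state.
- manip.sense(): the state, without advancing time (a new reading comes with each control period).
- manip.snapshot(name): name is "scene" or "side" or "wrist"; returns the picture (480x640x3 uint8, blue, green, red); there is no depth.
- manip.camera_info(name): a dict with "fx", "fy", "cx", "cy" (pixels), "origin" and "rotation" of the camera in the world; the wrist camera has in their place "tool_from_camera" (4x4, takes a point from camera to tool coordinates, whose origin is the TCP and whose axes are the tool frame's). Camera axes: x right, y up, looking along -z (the intrinsics and any distortion apply to the point x, -y, -z); pixel columns grow to the right and rows downward; lengths in m; the calibration is good to about 2 mm. The wrist camera is an equidistant fisheye: a pixel r from the principal point sees the ray r / f radians off the axis. A picture is of the moment at which its call begins: read the wrist's pose just before it. camera_info takes no time and is no camera call.
- manip.finish_job(): hands the job in, once; it reports no verdict.
The state is a dict: "time_s": time; "joints": joint angles; "joint_vel": joint speeds; "tau": joint torques, N m; "ee_pos": TCP position; "eef_rot": TCP orientation; "contact_force": force on the tool from outside, world axes, zero at the start; "wrist_torque": the same for the moment, N m; "width": finger opening in m.
Only numpy, scipy, OpenCV 4.12 (cv2) and the standard library are available. Lean on these libraries where they do the work, as an engineer would, in place of code of your own. Each camera call takes 0.05 s, during which the arm holds its last target. There are 200 camera calls.

## Working session

There is one attempt and no reset: what is moved stays moved. The work goes in short steps, Python scripts to look and compute and a tool call to move; the robot and the scene stay as the last step left them, time stands still between calls to the robot, and variables do not carry over. Pictures are saved under pics/ and viewed, about 8 in all and at most 12, crops included, and the job is handed in when it is done.

Besides the shell and the picture viewer there is one more tool, called as name(argument=value, ...) on one line, values as JSON. arm_command: Moves the arm, as the interface text tells. Its arguments: {"type":"object","properties":{"commands":{"type":"array"},"claw":{"type":"number"}},"required":["commands"]}

```bash
ls; mkdir -p pics; python3 - <<'E'
from station import manip
import cv2
print(manip.sense())
for n in ("scene","side","wrist"):
    print(n,manip.camera_info(n))
a=manip.snapshot("scene");b=manip.snapshot("side");w=manip.snapshot("wrist")
for n,i in(("scene",a),("side",b),("wrist",w)): cv2.imwrite(f"pics/{n}0.png",i)
E
```

```text
pics
{'time_s': 0.0, 'joints': array([ 6.73231644e+01,  3.05965288e+00,  9.24907657e+01,  7.26489204e-04,
        8.45684151e+01, -6.81920651e+00]), 'joint_vel': array([ 0.067738  ,  0.02413338, -0.12851889,  0.00560967, -0.31850931,
       -0.07641469]), 'tau': array([ 1.72710534e-04, -3.93683374e+01, -3.70178139e+01, -9.22297477e-05,
        7.12513283e-03, -2.86367538e-05]), 'ee_pos': array([0.1705494 , 0.60064489, 0.23005094]), 'eef_rot': array([-1.79985172e+02,  1.17907147e-01,  7.41423167e+01]), 'contact_force': array([-0.01242721, -0.26501831, -0.42027168]), 'wrist_torque': array([-0.05021095, -0.02394184, -0.00640579]), 'width': 0.0854266470963361}
scene {'fx': 598.2239729298265, 'fy': 598.2239729298265, 'cx': 309.20375993400114, 'cy': 236.26060768050627, 'origin': array([0.98681206, 0.83215485, 0.81644542]), 'rotation': array([ 51.75938974,  -0.63305842, 151.66810139])}
side {'fx': 451.0793702022185, 'fy': 451.0793702022185, 'cx': 325.34314133959776, 'cy': 248.55898995976173, 'origin': array([0.26869725, 0.61688632, 0.75710738]), 'rotation': array([  43.33370099,   -0.34605038, -153.62538596])}
wrist {'fx': 371.64829954431775, 'fy': 371.64829954431775, 'cx': 323.11423282042, 'cy': 242.5755816726278, 'tool_from_camera': array([[ 9.99999471e-01,  1.16872526e-04,  1.02194978e-03,
        -3.45166374e-05],
       [ 3.89019590e-04, -9.62701014e-01, -2.70567193e-01,
        -6.94223196e-02],
       [ 9.52210222e-04,  2.70567447e-01, -9.62700550e-01,
        -1.43259830e-01],
       [ 0.00000000e+00,  0.00000000e+00,  0.00000000e+00,
         1.00000000e+00]])}
```

View pics/scene0.png

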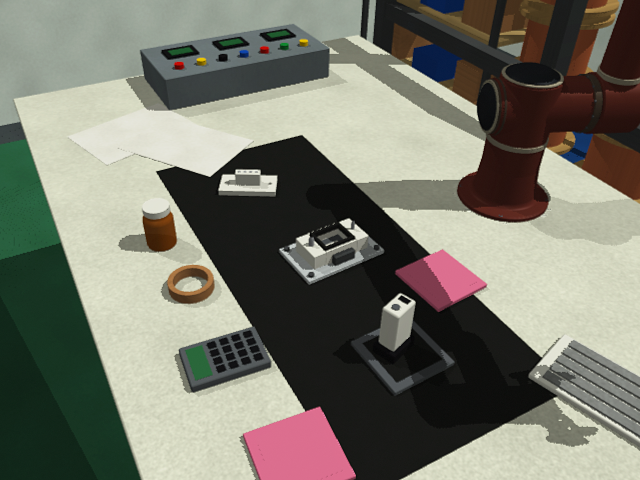

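View pics/side0.png

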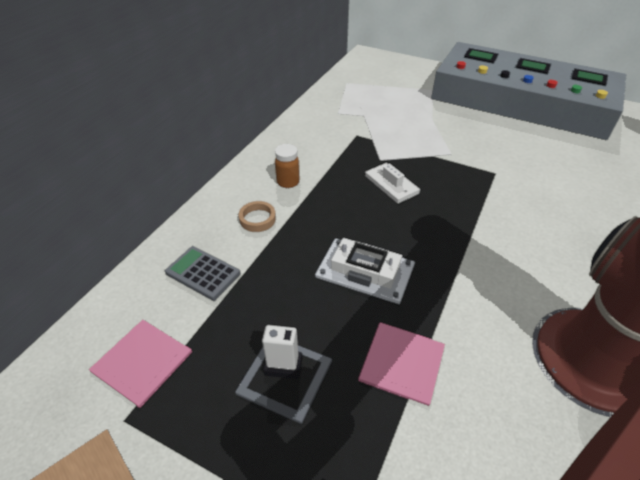

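Scene view: the reader (white grip, top at ~(400,300)) stands on the grey-framed pad (~(403,350)). The shell is in its jig at ~(331,250), and the cover at ~(248,183). The calculator is at (225,358), tape at (190,283) and jar at (158,225). Candidates for the pad are pink squares at (440,278) and (300,447), both rejected as pink, and the grey one at (403,350), chosen. White things: the reader, the cover with its block, and the papers at (160,140), rejected as flat sheets. The side view agrees: reader (281,347), shell (366,262), cover (392,182).

```bash
cat > h.py <<'E'
import numpy as np, cv2
from scipy.spatial.transform import Rotation as R
from station import manip
def rot(rpy): return R.from_euler('xyz',rpy,degrees=True).as_matrix()
def ray(n,uv,T=None):
    c=manip.camera_info(n); u,v=uv; x=(u-c['cx'])/c['fx']; y=(v-c['cy'])/c['fy']
    if n!='wrist':
        return np.array(c['origin']), rot(c['rotation'])@np.array([x,-y,-1.])
    r=np.hypot(x,y); s=np.sin(r)/r if r>1e-9 else 1.
    d=np.array([x*s,-y*s,-np.cos(r)])
    M=T@c['tool_from_camera']; return M[:3,3],M[:3,:3]@d
def plane(n,uv,z,T=None):
    o,d=ray(n,uv,T); return o+d*(z-o[2])/d[2]
def proj(n,p,T=None):
    c=manip.camera_info(n)
    if n!='wrist':
        q=rot(c['rotation']).T@(np.array(p)-c['origin']); q=q*[1,-1,-1]
        return c['cx']+c['fx']*q[0]/q[2], c['cy']+c['fy']*q[1]/q[2]
    M=T@c['tool_from_camera']; q=M[:3,:3].T@(np.array(p)-M[:3,3]); q=q*[1,-1,-1]
    h=np.hypot(q[0],q[1]); a=np.arctan2(h,q[2])*c['fx']/max(h,1e-9)
    return c['cx']+a*q[0], c['cy']+a*q[1]
def tool():
    s=manip.sense(); T=np.eye(4); T[:3,:3]=rot(s['eef_rot']); T[:3,3]=s['ee_pos']; return T
def shot(name):
    T=tool(); i=manip.snapshot('wrist'); cv2.imwrite(f'pics/{name}.png',i); np.save(f'pics/{name}.npy',T); return i,T
def delta(pos,yaw,tilt=(180,0)):
    """remaining shift (tool axes, mm) and turn (rad) to world TCP pos, tool down with yaw"""
    T=tool(); D=rot([*tilt,yaw]); return T[:3,:3].T@(np.array(pos)-T[:3,3])*1000, R.from_matrix(T[:3,:3].T@D).as_rotvec()
E
python3 - <<'E'
from h import *
np.set_printoptions(precision=4,suppress=True)
P=lambda t,n,uv,z:print(t,n,plane(n,uv,z))
P('reader top','scene',(400,299),.118);P('reader top','side',(281,332),.118)
for uv in ((350,350),(395,394),(456,361),(405,318)):P('pad c','scene',uv,.01)
for uv in ((238,386),(300,419),(331,352),(270,338)):P('pad c','side',uv,.01)
for uv in ((279,251),(311,283),(384,250),(352,218)):P('jig c','scene',uv,.01)
for uv in ((330,239),(413,264),(403,300),(317,272)):P('jig c','side',uv,.01)
for uv in ((219,189),(276,195),(278,177),(226,172)):P('cover c','scene',uv,.014)
for uv in ((365,178),(401,201),(420,186),(385,164)):P('cover c','side',uv,.014)
P('jar','scene',(156,205),.1);P('tape','scene',(190,275),.024);P('calc','scene',(225,355),.02)
E
cd pics; python3 - <<'E'
import cv2,numpy as np
a=cv2.imread('scene0.png');b=cv2.imread('side0.png')
c=[cv2.resize(x,(400,300),interpolation=cv2.INTER_CUBIC) for x in (a[285:397,330:480],a[210:300,270:390],b[310:430,220:380],b[150:222,350:446])]
cv2.imwrite('crop1.png',np.vstack([np.hstack(c[:2]),np.hstack(c[2:])]))
E
```

```text
reader top scene [0.5053 0.2746 0.118 ]
reader top side [0.5143 0.2783 0.118 ]
pad c scene [0.5829 0.2528 0.01  ]
pad c scene [0.5666 0.3672 0.01  ]
pad c scene [0.4336 0.3595 0.01  ]
pad c scene [0.4518 0.2343 0.01  ]
pad c side [0.5674 0.3517 0.01  ]
pad c side [0.4411 0.3548 0.01  ]
pad c side [0.45   0.2172 0.01  ]
pad c side [0.5679 0.2422 0.01  ]
jig c scene [ 0.5737 -0.0496  0.01  ]
jig c scene [0.5612 0.069  0.01  ]
jig c scene [0.3749 0.0504 0.01  ]
jig c scene [ 0.3754 -0.0784  0.01  ]
jig c side [ 0.5817 -0.0489  0.01  ]
jig c side [ 0.3839 -0.0616  0.01  ]
jig c side [0.3703 0.042  0.01  ]
jig c side [0.5629 0.0542 0.01  ]
cover c scene [ 0.6009 -0.3215  0.014 ]
cover c scene [ 0.4906 -0.2356  0.014 ]
cover c scene [ 0.4518 -0.3044  0.014 ]
cover c scene [ 0.5571 -0.3848  0.014 ]
cover c side [ 0.5965 -0.2917  0.014 ]
cover c side [ 0.479  -0.2464  0.014 ]
cover c side [ 0.4551 -0.3255  0.014 ]
cover c side [ 0.5716 -0.3741  0.014 ]
jar scene [ 0.7792 -0.2021  0.1   ]
tape scene [ 0.7688 -0.0489  0.024 ]
calc scene [0.7836 0.1695 0.02  ]
```

View pics/crop1.png

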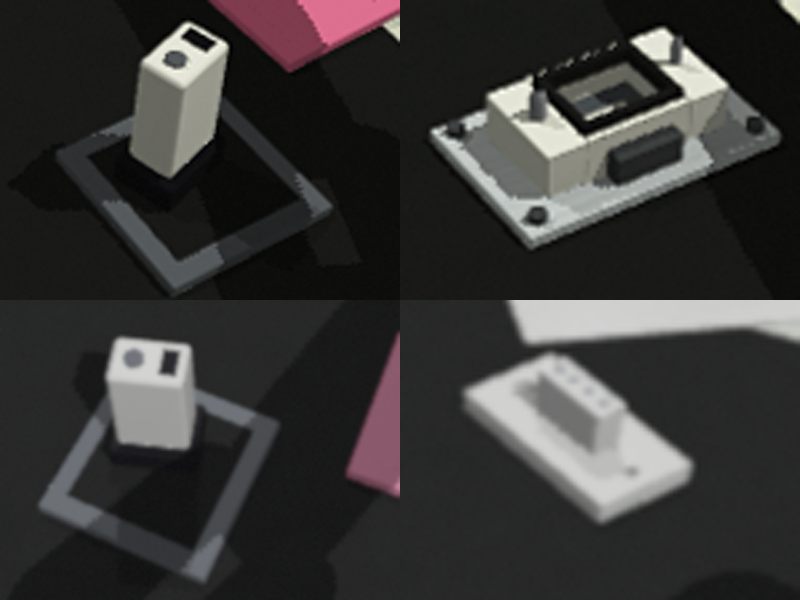

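The crop confirms the choices. The white-grip reader with a black foot stands on the grey-framed pad (scene ~(400,299)). The shell has its dowels up at scene ~(310,241) and (353,225), and the cover has its block up. Next is the approach above the reader.

```bash
python3 - <<'E'
from h import *
np.set_printoptions(precision=4,suppress=True)
q=[plane('scene',(330+x/2.667,285+y/2.667),.118)[:2] for x,y in((141,45),(190,22),(228,42),(183,70))]
q2=[plane('side',(220+x/2.5,310+y/2.5),.118)[:2] for x,y in((115,338),(190,345),(190,390),(107,381))]
for Q in(q,q2):
    Q=np.array(Q);E=np.roll(Q,-1,0)-Q;print(Q.mean(0),np.hypot(*E.T),np.degrees(np.arctan2(E[:,1],E[:,0])))
print(delta([.505,.277,.27],74))
E
```

```text
[0.5096 0.2795] [0.0392 0.0279 0.0396 0.0319] [-175.8989  112.2648   10.1951  -70.5134]
[0.4164 0.4486] [0.0417 0.0234 0.0451 0.0227] [-158.6589  118.93     20.6568  -69.3702]
(array([-220.1154,  410.1332,  -39.413 ]), array([-0.0002,  0.0017,  0.0025]))
```

arm_command(commands=[-31.4,58.6,-5.6,0,0,0,-31.4,58.6,-5.6,0,0,0,-31.4,58.6,-5.6,0,0,0,-31.4,58.6,-5.6,0,0,0], claw=1)

```text
time_s: 0.65
ee_pos: [0.3508, 0.4264, 0.2522]
eef_rot: [-180.0, 0.0, 74.2]
contact_force: [0.2, 1.0, -0.2]
width: 0.0852
```

arm_command(commands=[-31.4,58.6,-5.6,0,0,0,-31.4,58.6,-5.6,0,0,0,-31.4,58.6,-5.6,0,0,0,0,0,0,0,0,-0.18,0,0,0,0,0,-0.18])

```text
time_s: 1.27
ee_pos: [0.4847, 0.2971, 0.2676]
eef_rot: [-180.0, 0.0, 95.0]
contact_force: [-0.4, 0.0, -0.3]
width: 0.0852
```

arm_command(commands=[0,0,0,0,0,-0.18,0,0,0,0,0,0,0,0,0,0,0,0])

```text
time_s: 1.65
ee_pos: [0.484, 0.2981, 0.2678]
eef_rot: [-180.0, 0.0, 104.9]
contact_force: [-0.1, -0.5, 0.2]
width: 0.0852
```

```bash
python3 - <<'E'
from h import *
i,T=shot('w1');print(T.round(4))
E
```

```text
[[-2.579e-01  9.662e-01 -3.000e-04  4.840e-01]
 [ 9.662e-01  2.579e-01 -2.000e-04  2.981e-01]
 [-1.000e-04 -3.000e-04 -1.000e+00  2.678e-01]
 [ 0.000e+00  0.000e+00  0.000e+00  1.000e+00]]
```

View pics/w1.png

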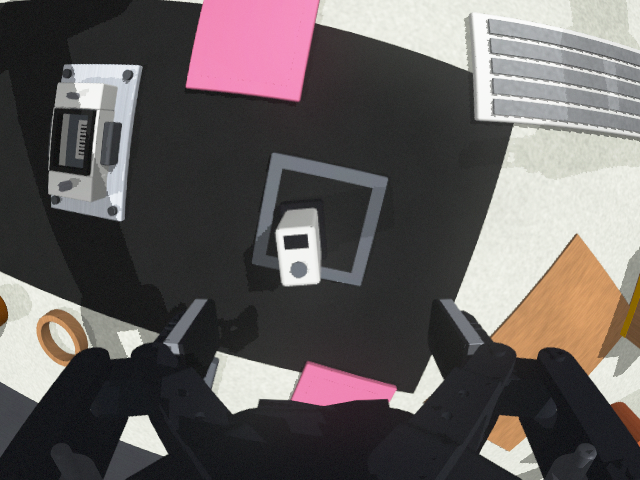

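The wrist view shows the reader's top quad at about (277,234)-(321,281), inside the pad's grey frame (272,154)-(387,178)-(360,285)-(252,262). The shell is at left (90,140), with the bar code visible. Now I measure the reader's top.

```bash
python3 - <<'E'
from h import *
np.set_printoptions(precision=4,suppress=True)
i=cv2.imread('pics/w1.png');T=np.load('pics/w1.npy')
g=cv2.cvtColor(i,cv2.COLOR_BGR2GRAY);s=g[195:295,265:330]
print(g[250,280],g[222,300],g[240,285],g[270,310], g[215,310])
for th in (215,235):
    m=((s>th)*255).astype('uint8');m=cv2.morphologyEx(m,cv2.MORPH_CLOSE,np.ones((17,17)))
    c=max(cv2.findContours(m,0,2)[0],key=cv2.contourArea)
    h=(c[:,0]+[265,195]).astype(float)
    w=np.array([plane('wrist',p,.118,T)[:2] for p in h],np.float32)
    print(th,cv2.minAreaRect(w*1000),cv2.minAreaRect(h.astype(np.float32)))
pc=np.array([plane('wrist',p,.01,T)[:2] for p in((272,154),(387,178),(360,285),(252,262))]);print(pc,pc.mean(0))
E
```

```text
239 166 44 244 165
215 ((513.2335205078125, 284.43817138671875), (49.808284759521484, 31.429161071777344), 19.590532302856445) ((297.7049255371094, 255.75411987304688), (57.58073425292969, 38.206085205078125), 84.80557250976562)
235 ((513.0315551757812, 284.3871765136719), (47.596195220947266, 29.03016471862793), 19.60424041748047) ((297.50347900390625, 255.54139709472656), (54.810020446777344, 35.460426330566406), 85.2363510131836)
[[0.4442 0.2307]
 [0.4371 0.3577]
 [0.5643 0.3641]
 [0.5693 0.2361]] [0.5037 0.2971]
```

```bash
python3 - <<'E'
from h import *
print(delta([.513,.2845,.268],109.6))
E
```

```text
(array([-20.6811554 ,  24.44385645,  -0.14462676]), array([-2.45811874e-04,  4.43222832e-05, -8.07091751e-02]))
```

arm_command(commands=[-20.7,24.4,0,0,0,-0.081,0,0,48,0,0,0,0,0,50,0,0,0,0,0,40,0,0,0,0,0,30,0,0,0])

```text
time_s: 2.33
ee_pos: [0.5121, 0.2842, 0.0976]
eef_rot: [-179.9, 0.0, 109.6]
contact_force: [0.3, 0.2, -0.9]
width: 0.0853
```

arm_command(commands=[0,0,20,0,0,0,0,0,10,0,0,0,0,0,0,0,0,0])

```text
time_s: 2.7
ee_pos: [0.5132, 0.2846, 0.0701]
eef_rot: [-180.0, 0.0, 109.7]
contact_force: [-0.9, 0.3, -0.2]
width: 0.0853
```

```bash
python3 - <<'E'
from h import *
i,T=shot('w2');print(T.round(4))
E
```

```text
[[-3.372e-01  9.414e-01 -1.000e-04  5.132e-01]
 [ 9.414e-01  3.372e-01 -0.000e+00  2.846e-01]
 [-0.000e+00 -1.000e-04 -1.000e+00  7.010e-02]
 [ 0.000e+00  0.000e+00  0.000e+00  1.000e+00]]
```

View pics/w2.png

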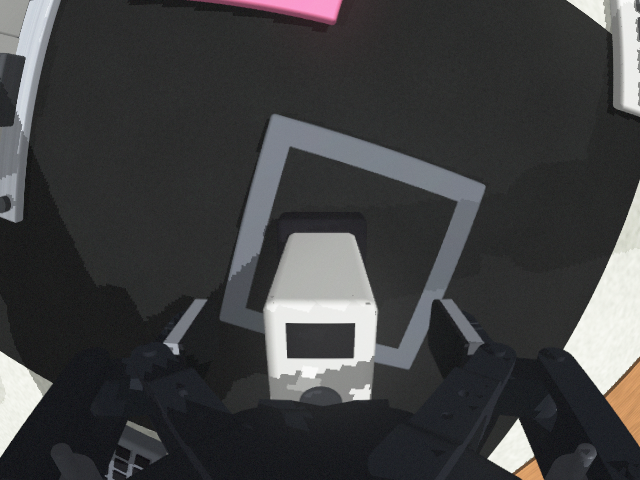

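The reader is centred between the jaws (top at (267..375, 305..400)) and square to them, so I close on it.

arm_command(commands=[0,0,0,0,0,0,0,0,0,0,0,0,0,0,0,0,0,0,0,0,0,0,0,0,0,0,0,0,0,0], claw=0)

```text
time_s: 3.38
ee_pos: [0.5135, 0.2846, 0.0707]
eef_rot: [179.9, -0.0, 109.7]
contact_force: [-0.4, -0.3, 4.0]
width: 0.0333
```

arm_command(commands=[0,0,0,0,0,0,0,0,0,0,0,0,0,0,-10,0,0,0,0,0,-40,0,0,0,0,0,-40,0,0,0])

```text
time_s: 4.0
ee_pos: [0.5119, 0.2841, 0.1595]
eef_rot: [-179.8, 0.0, 109.7]
contact_force: [0.3, 1.1, -1.4]
width: 0.0331
```

arm_command(commands=[0,0,-40,0,0,0,0,0,-30,0,0,0,0,0,0,0,0,0])

```text
time_s: 4.38
ee_pos: [0.5142, 0.285, 0.2328]
eef_rot: [179.7, -0.0, 109.7]
contact_force: [-0.0, -0.0, -2.0]
width: 0.0338
```

```bash
python3 - <<'E'
from h import *
i,T=shot('w3');print(T.round(4))
# side check: where does the label project from w1 guess
T1=np.load('pics/w1.npy')
print(plane('wrist',(82,140),.0145,T1))
for p in((72,96),(65,186)): print(plane('wrist',p,.066,T1))
a=plane('scene',(270+275*.3/2*2/2.0,210),.044)
print(delta([.473,-.005,.23],109.6))
E
```

```text
[[-3.375e-01  9.413e-01  4.800e-03  5.142e-01]
 [ 9.413e-01  3.375e-01  2.000e-03  2.850e-01]
 [ 2.000e-04  5.100e-03 -1.000e+00  2.328e-01]
 [ 0.000e+00  0.000e+00  0.000e+00  1.000e+00]]
[ 0.47449993 -0.0096183   0.0145    ]
[0.42195303 0.0024944  0.066     ]
[0.52130546 0.01143711 0.066     ]
(array([-2.58986487e+02, -1.35511445e+02,  2.52709112e-02]), array([ 9.18077292e-04, -5.90035187e-05,  2.11214159e-03]))
```

View pics/w3.png

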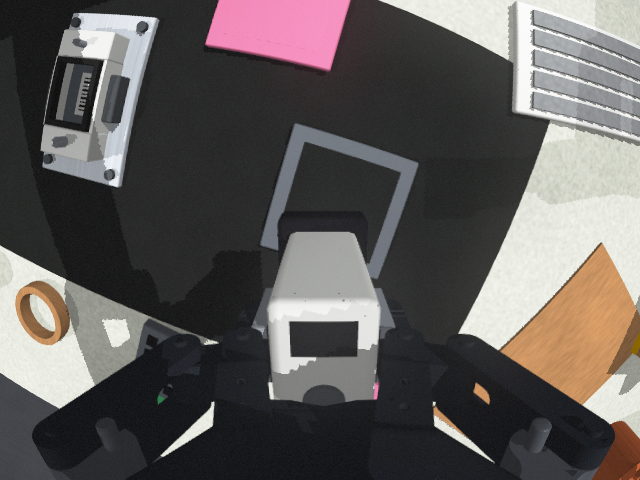

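The reader is held square and lifted (grip at (270..378, 235..400)). The shell is visible at left (85,100). I move to a spot where the shell sits clear in front of the camera.

arm_command(commands=[-30,1,0,0,0,0,-50,2,0,0,0,0,-55,2,0,0,0,0,-55,2,0,0,0,0,-43,2,0,0,0,0])

```text
time_s: 5.05
ee_pos: [0.5992, 0.0661, 0.2264]
eef_rot: [-179.7, -0.1, 109.7]
contact_force: [-0.9, 0.8, -1.9]
width: 0.0332
```

arm_command(commands=[-25,0,0,0,0,0,0,0,0,0,0,0,0,0,0,0,0,0,0,0,0,0,0,0])

```text
time_s: 5.55
ee_pos: [0.608, 0.0457, 0.2291]
eef_rot: [-179.9, -0.0, 109.8]
contact_force: [0.4, -0.7, -0.7]
width: 0.0334
```

```bash
python3 - <<'E'
from h import *
i,T=shot('w4');print(T.round(4))
E
```

```text
[[-3.388e-01  9.409e-01 -1.500e-03  6.080e-01]
 [ 9.409e-01  3.388e-01  3.000e-04  4.570e-02]
 [ 8.000e-04 -1.300e-03 -1.000e+00  2.291e-01]
 [ 0.000e+00  0.000e+00  0.000e+00  1.000e+00]]
```

View pics/w4.png

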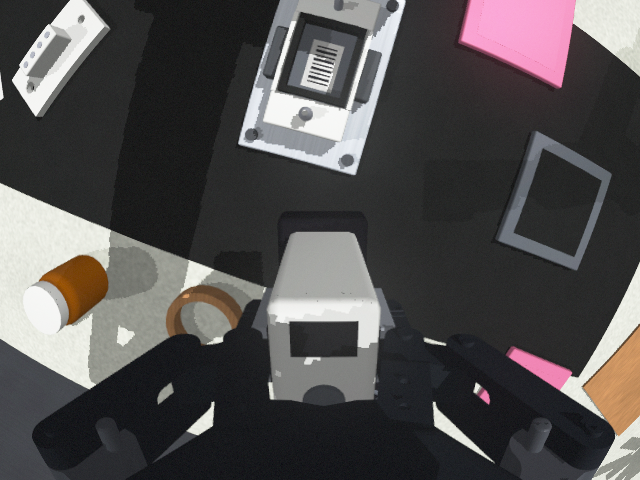

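The shell is at the top centre, with dowels at about (306,110) and (339,3) and the label at about (322,66). The cover is at top left, with holes at (81,19) and (31,87). I enlarge to measure.

```bash
python3 - <<'E'
import cv2,numpy as np
i=cv2.imread('pics/w4.png')
a=cv2.resize(i[0:180,230:410],(540,540),interpolation=cv2.INTER_CUBIC)
b=cv2.resize(i[0:120,0:120],(240,240),interpolation=cv2.INTER_CUBIC)
o=np.zeros((540,780,3),'uint8');o[:,:540]=a;o[:240,540:]=b
cv2.imwrite('pics/crop2.png',o)
E
```

```text
(no output)
```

View pics/crop2.png

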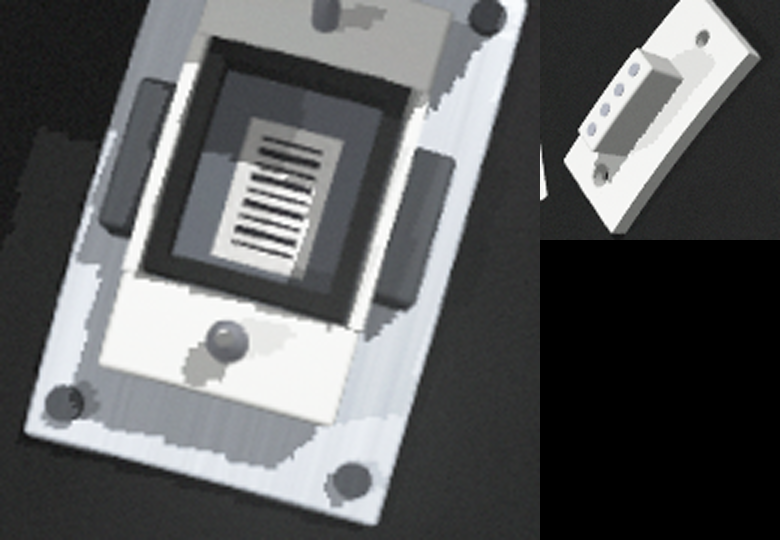

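```bash
python3 - <<'E'
from h import *
np.set_printoptions(precision=4,suppress=True)
T=np.load('pics/w4.npy')
C=lambda x,y,z:plane('wrist',(230+x/3-.33,y/3-.33),z,T)
L=np.array([C(*p,.0145) for p in((252,117),(343,140),(292,277),(211,254))]);print('label',L,L.mean(0),np.linalg.norm(np.roll(L,-1,0)-L,axis=1))
print('tips',C(229,336,.066),C(325,8,.066))
r=np.array([C(100,363,.044),C(333,423,.044)]);d=r[1]-r[0];print('rim end',r,np.hypot(*d[:2]))
n=np.array([-d[1],d[0],0])/np.hypot(*d[:2]);n=n*np.sign(n[0])
print('axis deg',np.degrees(np.arctan2(n[1],n[0])),'centre',r.mean(0)-.068*n)
p=np.array([C(25,432,.01),C(377,524,.01),C(524,10,.01)]);print('plate',p);
d=p[1]-p[0];n=np.array([-d[1],d[0],0])/np.hypot(*d[:2]);n=n*np.sign(n[0]);print(np.hypot(*d[:2]),np.degrees(np.arctan2(n[1],n[0])),p[:2].mean(0)-.095*n)
s=np.array([C(*q,.049) for q in((206,37),(411,93),(355,326),(143,270))]);print('seal',s,s.mean(0))
W=lambda x,y,z:plane('wrist',((x-540)/2-.25,y/2-.25),z,T)
print('holes',W(702,37,.014),W(600,174,.014))
b=np.array([W(*q,.046) for q in((640,50),(667,72),(600,150),(580,130))]);print('block',b,b.mean(0))
c=np.array([W(*q,.014) for q in((707,-4),(760,57),(614,234),(564,160))]);print('cover',c)
E
```

```text
label [[ 0.4502 -0.0201  0.0145]
 [ 0.4478  0.0096  0.0145]
 [ 0.4965  0.01    0.0145]
 [ 0.4979 -0.0167  0.0145]] [ 0.4731 -0.0043  0.0145] [0.0299 0.0487 0.0267 0.0478]
tips [0.5243 0.0013 0.066 ] [ 0.4253 -0.0065  0.066 ]
rim end [[ 0.5425 -0.0334  0.044 ]
 [ 0.5369  0.0369  0.044 ]] 0.07051951786205657
axis deg 4.520845579737449 centre [ 0.4719 -0.0036  0.044 ]
plate [[ 0.5715 -0.0556  0.01  ]
 [ 0.5623  0.0631  0.01  ]
 [ 0.3785  0.0493  0.01  ]]
0.11913023682795496 4.4356330091760015 [ 0.4722 -0.0036  0.01  ]
seal [[ 0.4393 -0.0374  0.049 ]
 [ 0.4357  0.0243  0.049 ]
 [ 0.5083  0.0329  0.049 ]
 [ 0.5128 -0.0299  0.049 ]] [ 0.474  -0.0025  0.049 ]
holes [ 0.4827 -0.2885  0.014 ] [ 0.5735 -0.3398  0.014 ]
block [[ 0.4995 -0.3046  0.046 ]
 [ 0.5095 -0.2774  0.046 ]
 [ 0.5578 -0.3128  0.046 ]
 [ 0.5491 -0.3354  0.046 ]] [ 0.529  -0.3075  0.046 ]
cover [[ 0.4578 -0.2969  0.014 ]
 [ 0.4892 -0.2407  0.014 ]
 [ 0.6062 -0.3144  0.014 ]
 [ 0.5701 -0.3789  0.014 ]]
```

Label, dowels, plate and seal agree to about 2 mm: shell centre (0.4725,-0.0035), yaw 4.5°. The dowel towards +x looks the bigger one. Next I move over the label.

arm_command(commands=[0,-24,5,0,0,0,0,-40,15,0,0,0,0,-40,15,0,0,0,-1,-30,15,0,0,0,0,-10,15,0,0,0])

```text
time_s: 6.22
ee_pos: [0.4724, -0.0046, 0.1646]
eef_rot: [179.9, 0.0, 109.7]
contact_force: [0.9, -0.8, -2.7]
width: 0.0331
```

arm_command(commands=[0,0,9,0,0,0,0,0,0,0,0,0,0,0,0,0,0,0])

```text
time_s: 6.6
ee_pos: [0.4745, -0.0047, 0.1567]
eef_rot: [179.9, 0.0, 109.8]
contact_force: [-0.3, -0.2, -0.8]
width: 0.0335
```

```bash
python3 - <<'E'
from h import *
print(delta([.473,-.004,.1545],109.8))
a=manip.snapshot('scene');b=manip.snapshot('side');cv2.imwrite('pics/hold_scene.png',a);cv2.imwrite('pics/hold_side.png',b)
c=[cv2.resize(x,(400,400),interpolation=cv2.INTER_CUBIC) for x in (a[150:310,250:410],b[150:310,290:450])]
cv2.imwrite('pics/crop3.png',np.hstack(c))
for n in('scene','side'):
  for z in(.0145,.0945,.1945): print(n,z,proj(n,[.473,-.004,z]))
E
```

```text
(array([ 1.1472471 , -1.16377708,  2.20684762]), array([ 0.00098144,  0.00044616, -0.00078563]))
scene 0.0145 (np.float64(331.20857790113024), np.float64(247.5132053407633))
scene 0.0945 (np.float64(332.53856444352425), np.float64(217.08157827920812))
scene 0.1945 (np.float64(334.36141814570925), np.float64(175.37258177100358))
side 0.0145 (np.float64(365.7971730823657), np.float64(266.5950635113399))
side 0.0945 (np.float64(368.57349756747294), np.float64(240.99607413591906))
side 0.1945 (np.float64(372.57616699416985), np.float64(204.08962005356102))
```

View pics/crop3.png

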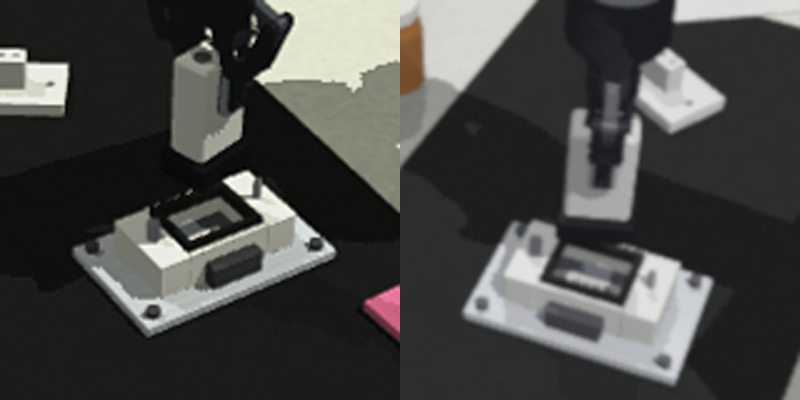

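Both views show the reader upright over the cavity, foot at ~(205,165) in the scene crop and ~(598,225) in the side crop. The left (+x) dowel is the big one. I trim the position and hold for about 1.75 s.

arm_command(commands=[1.1,-1.2,2,0,0,0,0,0,0,0,0,0,0,0,0,0,0,0,0,0,0,0,0,0,0,0,0,0,0,0])

```text
time_s: 7.32
ee_pos: [0.472, -0.0043, 0.1541]
eef_rot: [180.0, 0.0, 109.7]
contact_force: [0.5, -0.8, -2.2]
width: 0.0332
```

arm_command(commands=[0,0,0,0,0,0,0,0,0,0,0,0,0,0,0,0,0,0,0,0,0,0,0,0,0,0,0,0,0,0])

```text
time_s: 7.95
ee_pos: [0.4719, -0.0043, 0.154]
eef_rot: [180.0, 0.0, 109.7]
contact_force: [-0.5, -0.3, -2.0]
width: 0.0335
```

arm_command(commands=[0,0,0,0,0,0,0,0,0,0,0,0,0,0,0,0,0,0,0,0,0,0,0,0,0,0,0,0,0,0])

```text
time_s: 8.57
ee_pos: [0.4719, -0.0043, 0.154]
eef_rot: [180.0, 0.0, 109.7]
contact_force: [-0.5, -0.3, -1.8]
width: 0.0336
```

```bash
python3 - <<'E'
from h import *
print(tool()[:3,3],delta([.506,.292,.20],109.8))
E
```

```text
[ 0.47193936 -0.00425617  0.15403158] (array([267.38650787, 132.03222352, -45.96617759]), array([ 3.92513709e-05,  1.10078729e-05, -1.38341781e-03]))
```

arm_command(commands=[0,0,-30,0,0,0,20,10,-16,0,0,0,50,25,0,0,0,0,53,26,0,0,0,0,53,26,0,0,0,0])

```text
time_s: 9.2
ee_pos: [0.4946, 0.1925, 0.2003]
eef_rot: [179.9, 0.0, 109.7]
contact_force: [0.9, -1.0, -1.1]
width: 0.034
```

arm_command(commands=[50,25,0,0,0,0,30,15,0,0,0,0,11,5,30,0,0,0,0,0,40,0,0,0,0,0,30,0,0,0])

```text
time_s: 9.82
ee_pos: [0.5053, 0.2917, 0.098]
eef_rot: [-179.9, 0.0, 109.8]
contact_force: [0.7, 0.5, -1.3]
width: 0.033
```

arm_command(commands=[0,0,15,0,0,0,0,0,5,0,0,0,0,0,0,0,0,0])

```text
time_s: 10.2
ee_pos: [0.5068, 0.2918, 0.081]
eef_rot: [179.9, -0.0, 109.7]
contact_force: [0.3, -0.1, -1.7]
width: 0.0332
```

arm_command(commands=[0,0,7,0,0,0,0,0,1.5,0,0,0,0,0,0,0,0,0])

```text
time_s: 10.58
ee_pos: [0.5061, 0.2916, 0.0716]
eef_rot: [180.0, -0.0, 109.7]
contact_force: [-0.2, -0.1, -1.0]
width: 0.0332
```

arm_command(commands=[0,0,1,0,0,0,0,0,0,0,0,0])

```text
time_s: 10.82
ee_pos: [0.5063, 0.2917, 0.0708]
eef_rot: [180.0, -0.0, 109.7]
contact_force: [0.7, 0.3, -0.4]
width: 0.0332
```

arm_command(commands=[0,0,0.7,0,0,0,0,0,0,0,0,0])

```text
time_s: 11.08
ee_pos: [0.5064, 0.2917, 0.0708]
eef_rot: [180.0, 0.0, 109.7]
contact_force: [-1.8, -1.3, 5.2]
width: 0.0336
```

arm_command(commands=[0,0,0,0,0,0,0,0,0,0,0,0,0,0,0,0,0,0,0,0,0,0,0,0,0,0,0,0,0,0], claw=1)

```text
time_s: 11.7
ee_pos: [0.5061, 0.2916, 0.0698]
eef_rot: [-180.0, 0.0, 109.7]
contact_force: [0.4, -0.4, 0.2]
width: 0.085
```

arm_command(commands=[0,0,0,0,0,0,0,0,-15,0,0,0,0,0,-40,0,0,0,0,0,-50,0,0,0,0,0,-50,0,0,0])

```text
time_s: 12.32
ee_pos: [0.506, 0.2916, 0.2276]
eef_rot: [179.9, -0.0, 109.7]
contact_force: [0.6, -0.0, -0.6]
width: 0.0853
```

arm_command(commands=[0,0,-30,0,0,0,0,0,0,0,0,0])

```text
time_s: 12.58
ee_pos: [0.5078, 0.2924, 0.2601]
eef_rot: [179.5, -0.0, 109.7]
contact_force: [-0.3, 0.9, -1.2]
width: 0.0858
```

```bash
python3 - <<'E'
from h import *
np.set_printoptions(precision=4,suppress=True)
i,T=shot('w5');print(T[:3,3])
g=cv2.cvtColor(i,cv2.COLOR_BGR2GRAY)
u,v=proj('wrist',[.507,.292,.118],T);print(u,v)
b=manip.snapshot('side');cv2.imwrite('pics/s5.png',b)
u=int(u);v=int(v)
cv2.imwrite('pics/crop4.png',np.hstack([cv2.resize(i[:, 80:560],(400,400)),cv2.resize(b[300:430,220:350],(400,400))]))
# cover move: block centre estimate, fine later
print(delta([.43,-.33,.26],120), delta([.43,-.33,.26],59))
E
```

```text
[0.5078 0.2924 0.2601]
322.61846105688426 226.91449068433704
(array([-559.4767, -281.2384,   -5.1199]), array([ 0.0003,  0.    , -0.1794])) (array([-559.4767, -281.2384,   -5.1199]), array([ 0.0003, -0.0001,  0.8853]))
```

View pics/crop4.png

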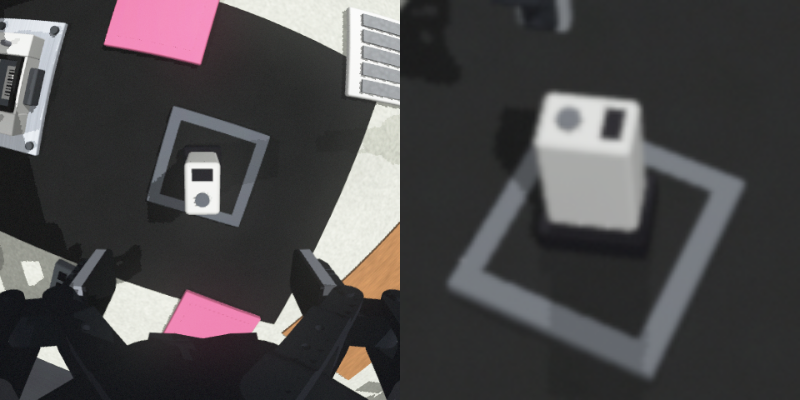

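The reader stands upright, released, with its foot inside the pad's frame (wrist crop (202,185), side crop (595,190)). Next is the cover. I have viewed 10 pictures, so the remaining measuring is numeric.

arm_command(commands=[-38,-10,0,0,0,0,-55,-14.5,0,0,0,0,-57,-15,0,0,0,0,-57,-15,0,0,0,0,-57,-15,0,0,0,0])

```text
time_s: 13.3
ee_pos: [0.5286, 0.018, 0.2525]
eef_rot: [-179.8, -0.1, 109.7]
contact_force: [1.1, -0.2, 0.5]
width: 0.0854
```

arm_command(commands=[-57,-15,0,0,0,0,-57,-15,0,0,0,0,-57,-15,0,0,0,0,-57,-15,0,0,0,0,-57,-15,0,0,0,0])

```text
time_s: 13.92
ee_pos: [0.5543, -0.2753, 0.2523]
eef_rot: [-179.9, -0.2, 109.7]
contact_force: [0.6, 0.9, 0.1]
width: 0.0854
```

arm_command(commands=[-40,-10.5,10,0,0,0,-19,-5,10,0,0,0,0,0,0,0,0,0.18,0,0,0,0,0,0.18,0,0,0,0,0,0.18])

```text
time_s: 14.55
ee_pos: [0.5602, -0.3333, 0.2328]
eef_rot: [-179.8, -0.1, 78.5]
contact_force: [-0.1, 0.6, -0.0]
width: 0.0853
```

arm_command(commands=[0,0,0,0,0,0.18,0,0,0,0,0,0.18,0,0,0,0,0,0,0,0,0,0,0,0])

```text
time_s: 15.05
ee_pos: [0.5605, -0.3339, 0.2339]
eef_rot: [-179.9, -0.0, 58.3]
contact_force: [0.3, -0.5, 0.1]
width: 0.0853
```

```bash
cat > cov.py <<'E'
from h import *
import sys
np.set_printoptions(precision=4,suppress=True)
i,T=shot(sys.argv[1]);print(T[:3,3],manip.sense()['eef_rot'])
c0=(.528,-.313)
print('pred',proj('wrist',[*c0,.014],T))
g=cv2.cvtColor(i,cv2.COLOR_BGR2GRAY)
u,v=map(int,proj('wrist',[*c0,.02],T))
m=np.zeros_like(g);m[max(0,v-130):v+130,max(0,u-130):u+130]=255
b=((g>110)&(m>0)).astype('uint8')*255
c=[x for x in cv2.findContours(b,cv2.RETR_CCOMP,2)[0]]
c=[x for x in c if cv2.contourArea(x)>20]
for x in c:
    a=cv2.contourArea(x); 
    (cx,cy),wh,an=cv2.minAreaRect(x); w=plane('wrist',(cx,cy),.014,T)[:2]
    print(round(a),(round(cx),round(cy)),np.round(wh,1),w)
big=max(c,key=cv2.contourArea)
w=np.array([plane('wrist',p,.014,T)[:2] for p in big[:,0].astype(float)],np.float32)*1000
print('hullrect',cv2.minAreaRect(w),cv2.approxPolyDP(cv2.convexHull(big),4,True)[:,0].tolist())
E
python3 cov.py w6
python3 - <<'E'
import cv2
i=cv2.imread('pics/w6.png');cv2.imwrite('pics/w6c.png',cv2.resize(i[60:360,160:480],(640,600),interpolation=cv2.INTER_CUBIC))
E
```

```text
[ 0.5605 -0.3339  0.2339] [-179.938    -0.0155   58.2952]
pred (np.float64(324.4891833268357), np.float64(172.37030350166089))
231 (438, 292) [18. 31.] [ 0.7016 -0.2743]
4543 (240, 266) [71. 93.] [ 0.5635 -0.4386]
9874 (324, 173) [136.9  75.1] [ 0.5281 -0.3138]
143 (326, 225) [13.4 13.4] [ 0.5733 -0.3391]
90 (322, 121) [11. 10.] [ 0.4842 -0.2882]
hullrect ((528.9130859375, -314.2794189453125), (72.66960144042969, 136.62387084960938), 60.44773483276367) [[358, 104], [362, 238], [291, 242], [284, 107]]
```

View pics/w6c.png

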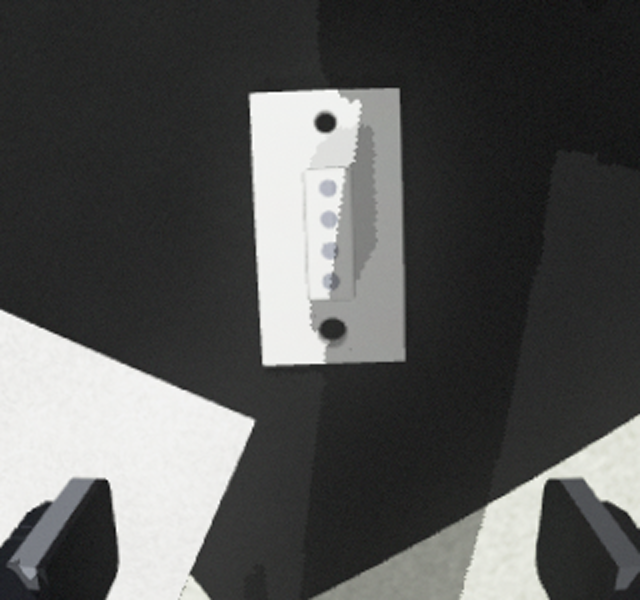

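Picture 11: big hole at the lower, +x world end (crop (332,328), area 143 against 90). The cover rectangle measures 136.6 x 72.7 mm, centred at (0.5288,-0.314), yaw -29.6°, and the hole midpoint agrees. I go down and grasp.

arm_command(commands=[0.2,-37.4,0,0,0,-0.037,0,0,40,0,0,0,0,0,50,0,0,0,0,0,50,0,0,0,0,0,35,0,0,0])

```text
time_s: 15.72
ee_pos: [0.5278, -0.3138, 0.057]
eef_rot: [-179.8, -0.0, 60.4]
contact_force: [0.3, -0.3, 0.1]
width: 0.0854
```

arm_command(commands=[0,0,20,0,0,0,0,0,10,0,0,0,0,0,8,0,0,0,0,0,0,0,0,0,0,0,0,0,0,0])

```text
time_s: 16.35
ee_pos: [0.5297, -0.3154, 0.0231]
eef_rot: [179.9, 0.0, 60.3]
contact_force: [0.4, -0.3, -0.1]
width: 0.0854
```

```bash
python3 - <<'E'
from h import *
print(delta([.5288,-.314,.020],60.4)); shot('w7')
E
```

```text
(array([ 0.73097753, -1.46331193,  3.06194684]), array([ 0.002063  ,  0.00028727, -0.0020951 ]))
```

arm_command(commands=[0.7,-1.4,2.5,0,0,0,0,0,0,0,0,0,0,0,0,0,0,0])

```text
time_s: 16.77
ee_pos: [0.5281, -0.3134, 0.0194]
eef_rot: [180.0, 0.0, 60.3]
contact_force: [0.3, -0.4, -0.7]
width: 0.0852
```

arm_command(commands=[0,0,0,0,0,0,0,0,0,0,0,0,0,0,0,0,0,0,0,0,0,0,0,0,0,0,0,0,0,0], claw=0)

```text
time_s: 17.4
ee_pos: [0.5283, -0.3137, 0.0195]
eef_rot: [180.0, 0.0, 60.3]
contact_force: [-0.1, 0.1, 0.6]
width: 0.0209
```

arm_command(commands=[0,0,0,0,0,0,0,0,0,0,0,0,0,0,0,0,0,0,0,0,0,0,0,0])

```text
time_s: 17.9
ee_pos: [0.5283, -0.3137, 0.0195]
eef_rot: [180.0, 0.0, 60.3]
contact_force: [0.3, -1.3, 0.6]
width: 0.0211
```

```bash
python3 - <<'E'
from h import *
s=manip.sense();print(s['ee_pos'],s['eef_rot'],s['contact_force'],s['width']); shot('w8')
E
```

```text
[ 0.52829662 -0.31366192  0.01954796] [1.79967579e+02 5.98124621e-03 6.02750460e+01] [ 0.31173392 -1.26117994  0.63344222] 0.02113145765847989
```

The cover is gripped (21 mm). I lift, carry it to near the shell, and turn to the placing yaw. From there I measure the dowels again at that yaw, so camera offsets cancel.

arm_command(commands=[0,0,-8,0,0,0,0,0,-22,0,0,0,0,0,-40,0,0,0,0,0,-45,0,0,0,0,0,-45,0,0,0])

```text
time_s: 18.58
ee_pos: [0.5279, -0.3133, 0.1821]
eef_rot: [180.0, 0.0, 60.3]
contact_force: [0.2, -0.5, -1.8]
width: 0.021
```

arm_command(commands=[30,-8,-20,0,0,0,46,-12,-20,0,0,0,50,-12,-20,0,0,0,50,-13,-20,0,0,0,50,-13,-20,0,0,0])

```text
time_s: 19.2
ee_pos: [0.5897, -0.0867, 0.2815]
eef_rot: [179.9, -0.0, 60.3]
contact_force: [0.6, -0.3, -0.9]
width: 0.0206
```

arm_command(commands=[50,-13,-20,0,0,0,32,-8,0,0,0,0,15.4,-3.4,0,0,0,-0.12,0,0,0,0,0,-0.16,0,0,0,0,0,-0.16])

```text
time_s: 19.82
ee_pos: [0.6165, 0.0087, 0.3007]
eef_rot: [180.0, 0.0, 85.8]
contact_force: [0.3, 0.4, -1.5]
width: 0.0212
```

arm_command(commands=[0,0,0,0,0,-0.157,0,0,0,0,0,0,0,0,0,0,0,0,0,0,0,0,0,0])

```text
time_s: 20.32
ee_pos: [0.6168, 0.0082, 0.2996]
eef_rot: [180.0, 0.0, 94.4]
contact_force: [0.6, -0.1, -2.3]
width: 0.021
```

```bash
python3 - <<'E'
from h import *
np.set_printoptions(precision=4,suppress=True)
i,T=shot('w9');s=manip.sense();print(s['ee_pos'],s['eef_rot'],s['width'])
for p in((.5243,.0006,.066),(.4207,-.0076,.066),(.473,-.004,.0145)): print(proj('wrist',p,T))
g=cv2.cvtColor(i,cv2.COLOR_BGR2GRAY)
# cover in hand: small hole at tool y -52, plate top z = 19.5-14 -> 5.5 mm beyond TCP
q=T@[0,-.052,.0055,1];print('small hole pred',proj('wrist',q[:3],T))
u,v=map(int,proj('wrist',q[:3],T))
s=g[v-25:v+25,u-25:u+25];b=((s<100)*255).astype('uint8')
for c in cv2.findContours(b,cv2.RETR_CCOMP,2)[0]:
    if 40<cv2.contourArea(c)<900:
        (x,y),wh,a=cv2.minAreaRect(c);p=plane('wrist',(x+u-25,y+v-25),q[2],T)
        print(cv2.contourArea(c),(x+u-25,y+v-25),wh,(np.linalg.inv(T)@[*p,1])[:3]*1000)
o=np.hstack([cv2.resize(i[0:150,240:400],(640,600),interpolation=cv2.INTER_CUBIC),np.zeros((600,160,3),'uint8')])
o[:120,640:]=i[v-60:v+60,u-80:u+80]; o[200:320,640:]=cv2.resize(i,(160,120))
cv2.imwrite('pics/w9c.png',o)
E
```

```text
[0.6168 0.0082 0.2995] [179.9985   0.001   94.4259] 0.020627502954856287
(np.float64(322.69260981565884), np.float64(117.72689872921264))
(np.float64(322.44872568327185), np.float64(19.681042764708593))
(np.float64(322.18900701996586), np.float64(76.43818715924084))
small hole pred (np.float64(322.84956373097515), np.float64(184.10747166487624))
333.5 (323.0, 184.5) (19.0, 22.0) [  0.0603 -51.8407   5.5   ]
```

View pics/w9c.png

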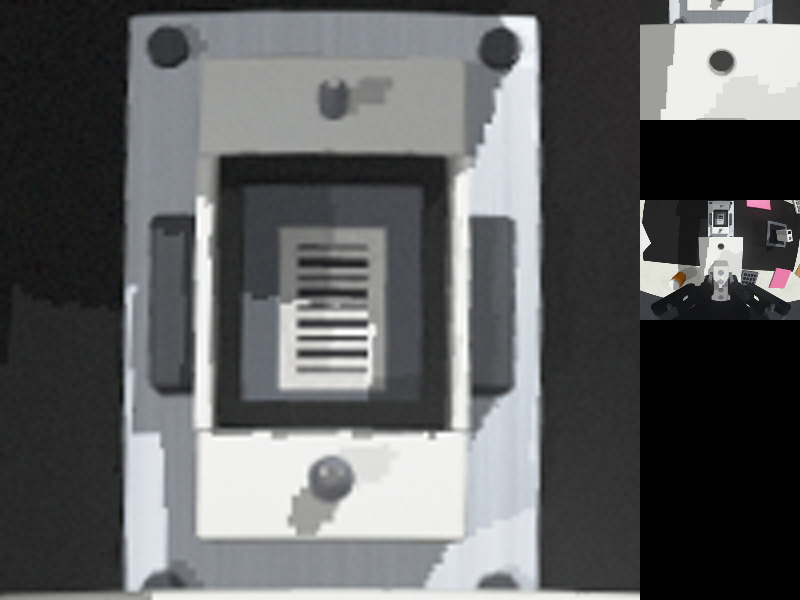

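Picture 12: the jig is square in view. Big dowel at crop (331,474), small at (332,97), rim corners (197,538),(465,538),(464,60),(203,58). The small hole in the hand lies where predicted, at tool (0.1,-51.8). I compute the shell pose.

```bash
python3 - <<'E'
from h import *
np.set_printoptions(precision=4,suppress=True)
T=np.load('pics/w9.npy')
C=lambda p,z:plane('wrist',(240+p[0]/4-.375,p[1]/4-.375),z,T)[:2]
def quad(n,ps,z):
    q=np.array([C(p,z) for p in ps]);a=(q[0]+q[1]-q[2]-q[3]);print(n,q.mean(0),'axis',np.degrees(np.arctan2(a[1],a[0])),np.linalg.norm(np.roll(q,-1,0)-q,axis=1))
quad('rim',((197,538),(465,538),(464,60),(203,58)),.044)
quad('seal',((215,428),(449,428),(447,155),(217,155)),.049)
quad('label',((278,390),(385,388),(386,227),(279,227)),.0145)
b,s=C((331,473),.066),C((332,84),.066);d=b-s
print('tips',b,s,(b+s)/2,np.hypot(*d),np.degrees(np.arctan2(d[1],d[0])))
print(delta([.4725,-.0035,.12],94.5))
E
```

```text
rim [ 0.4732 -0.0034] axis 4.105356567422384 [0.0711 0.134  0.0699 0.1346]
seal [ 0.4737 -0.0034] axis 4.38994514414613 [0.061  0.0752 0.0603 0.0752]
label [ 0.4729 -0.0035] axis 4.052065417390107 [0.0303 0.0479 0.0303 0.0485]
tips [0.5245 0.0003] [ 0.4217 -0.0073] [ 0.4731 -0.0035] 0.10300896288202568 4.251805936651283
(array([  -0.5245, -144.7918,  179.4712]), array([ 0.    ,  0.    , -0.0013]))
```

arm_command(commands=[0,-25,15,0,0,0,0,-45,40,0,0,0,-0.5,-45,40,0,0,0,0,-22,40,0,0,0,0,-7.2,30,0,0,0])

```text
time_s: 21.0
ee_pos: [0.4712, -0.0035, 0.1324]
eef_rot: [-179.9, -0.0, 94.4]
contact_force: [0.9, 0.9, -1.2]
width: 0.0213
```

arm_command(commands=[0,0,20,0,0,0,0,0,5,0,0,0,0,0,0,0,0,0,0,0,0,0,0,0])

```text
time_s: 21.5
ee_pos: [0.4742, -0.0037, 0.1107]
eef_rot: [179.9, 0.0, 94.5]
contact_force: [-0.3, -0.1, -1.7]
width: 0.0211
```

```bash
python3 - <<'E'
from h import *
print(tool()[:3,3],delta([.4731,-.0035,.09],94.35))
E
```

```text
[ 0.47421728 -0.00372531  0.11071915] (array([ 0.3238831 , -1.14222911, 20.71647987]), array([0.00221779, 0.00058089, 0.0021845 ]))
```

arm_command(commands=[0,0,10,0,0,0,0,0,5,0,0,0,0,0,0,0,0,0,0,0,0,0,0,0,0,0,0,0,0,0])

```text
time_s: 22.12
ee_pos: [0.4734, -0.0036, 0.0946]
eef_rot: [180.0, 0.0, 94.5]
contact_force: [0.7, 0.1, -0.9]
width: 0.0211
```

```bash
python3 - <<'E'
from h import *
print(tool()[:3,3],delta([.4731,-.0035,.09],94.35))
E
```

```text
[ 0.47336691 -0.00359435  0.09457191] (array([ 0.11535982, -0.26072401,  4.57178225]), array([4.36831342e-04, 9.83024809e-05, 2.26310148e-03]))
```

Position is within 0.3 mm. I lower onto the dowels in small steps, watching the force.

arm_command(commands=[0,-0.2,6,0,0,0.002,0,0,5,0,0,0,0,0,3,0,0,0,0,0,0,0,0,0])

```text
time_s: 22.62
ee_pos: [0.4726, -0.0035, 0.0798]
eef_rot: [-179.9, -0.0, 94.4]
contact_force: [-0.7, 0.4, -1.4]
width: 0.021
```

arm_command(commands=[0,0,2.5,0,0,0,0,0,2,0,0,0,0,0,0,0,0,0,0,0,0,0,0,0])

```text
time_s: 23.12
ee_pos: [0.473, -0.0036, 0.0759]
eef_rot: [180.0, 0.0, 94.4]
contact_force: [1.2, -0.4, -1.4]
width: 0.0208
```

arm_command(commands=[0,0,2.5,0,0,0,0,0,2.5,0,0,0,0,0,1.5,0,0,0,0,0,0,0,0,0,0,0,0,0,0,0])

```text
time_s: 23.75
ee_pos: [0.473, -0.0036, 0.0694]
eef_rot: [180.0, 0.0, 94.4]
contact_force: [0.6, -0.7, -2.2]
width: 0.0212
```

arm_command(commands=[0,0,1.5,0,0,0,0,0,1,0,0,0,0,0,1,0,0,0,0,0,0,0,0,0,0,0,0,0,0,0])

```text
time_s: 24.38
ee_pos: [0.4733, -0.0036, 0.0662]
eef_rot: [180.0, 0.0, 94.4]
contact_force: [-2.4, 0.1, 4.3]
width: 0.021
```

arm_command(commands=[0,0,1,0,0,0,0,0,1,0,0,0,0,0,0,0,0,0,0,0,0,0,0,0])

```text
time_s: 24.88
ee_pos: [0.4733, -0.0036, 0.0643]
eef_rot: [180.0, 0.0, 94.4]
contact_force: [-2.5, -0.0, 6.9]
width: 0.0212
```

arm_command(commands=[0,0,0.7,0,0,0,0,0,0.5,0,0,0,0,0,0,0,0,0,0,0,0,0,0,0])

```text
time_s: 25.38
ee_pos: [0.4733, -0.0036, 0.0635]
eef_rot: [180.0, 0.0, 94.4]
contact_force: [-3.2, 1.0, 8.7]
width: 0.0205
```

arm_command(commands=[0,0,0.5,0,0,0,0,0,0,0,0,0,0,0,0,0,0,0])

```text
time_s: 25.75
ee_pos: [0.4733, -0.0036, 0.0635]
eef_rot: [-180.0, 0.0, 94.4]
contact_force: [-6.6, 0.6, 12.1]
width: 0.0206
```

It has stopped at TCP z 0.0635 (exactly home) with the force now rising steeply. I ease the side load a little and add some push for margin.

arm_command(commands=[0,-0.4,0.5,0,0,0,0,0,0.4,0,0,0,0,0,0,0,0,0,0,0,0,0,0,0])

```text
time_s: 26.25
ee_pos: [0.4733, -0.0036, 0.0635]
eef_rot: [180.0, 0.0, 94.4]
contact_force: [-7.6, 1.0, 16.4]
width: 0.021
```

```bash
python3 - <<'E'
from h import *
np.set_printoptions(precision=4,suppress=True)
s=manip.sense();print(s['time_s'],s['ee_pos'],s['eef_rot'],s['contact_force'],s['wrist_torque'],s['width'])
i,T=shot('w10');a=manip.snapshot('scene');b=manip.snapshot('side');cv2.imwrite('pics/s10.png',a);cv2.imwrite('pics/b10.png',b)
# reader still on pad: bright top near predicted
o=cv2.imread('pics/s5.png');print('reader diff side',np.abs(b[320:410,230:330].astype(int)-o[320:410,230:330]).mean())
o=cv2.imread('pics/scene0.png')
for n,(u,v) in dict(jar=(158,225),tape=(190,283),calc=(225,358)).items():print(n,np.abs(a[v-25:v+25,u-30:u+30].astype(int)-o[v-25:v+25,u-30:u+30]).mean())
# small hole in hand now
q=T@[0,-.052,.0055,1];u,v=map(int,proj('wrist',q[:3],T));g=cv2.cvtColor(i,cv2.COLOR_BGR2GRAY)
p=T@[0,-.068,.0055,1];e=[proj('wrist',(T@[x,-.068,.0055,1])[:3],T) for x in(-.036,0,.036)];print('plate edge pred',e)
for (x,y) in e: 
    x=int(x)+(12 if x<300 else -12 if x>340 else 8);y=int(y);print(g[y-8:y+9:2,x])
E
```

```text
26.25 [ 0.4733 -0.0036  0.0635] [179.9743   0.004   94.3719] [-7.6268  0.9775 16.4214] [ 0.2124  1.2481 -0.0039] 0.020959150882014378
reader diff side 0.8553333333333333
jar 10.981
tape 15.055888888888889
calc 8.025666666666666
plate edge pred [(np.float64(233.60368585766884), np.float64(146.24505573701208)), (np.float64(322.8319521316109), np.float64(144.33042067221726)), (np.float64(412.1211025865321), np.float64(146.1561578800313))]
[135 137 136 137 146 216 240 240 239]
[118 118 118 118 126 223 235 239 239]
[214 215 210 211 197 219 239 239 237]
```

arm_command(commands=[0,-0.3,1,0,0,0,0,0,0.5,0,0,0,0,0,0,0,0,0,0,0,0,0,0,0])

```text
time_s: 26.9
ee_pos: [0.4733, -0.0036, 0.0634]
eef_rot: [180.0, -0.0, 94.4]
contact_force: [-12.0, 1.4, 24.7]
width: 0.0207
```

```bash
python3 - <<'E'
from h import *
np.set_printoptions(precision=4,suppress=True)
s=manip.sense();print(s['time_s'],s['ee_pos'],s['eef_rot'],s['contact_force'],s['width'])
# grip slip check: small hole / plate width in hand compared with before pressing (w9)
def meas(n,i,T):
    g=cv2.cvtColor(i,cv2.COLOR_BGR2GRAY)
    u,v=map(int,proj('wrist',(T@[0,-.052,.0055,1])[:3],T));s=g[v-25:v+25,u-25:u+25]
    c=max(cv2.findContours(((s<120)*255).astype('uint8'),cv2.RETR_CCOMP,2)[0],key=cv2.contourArea);(x,y),wh,_=cv2.minAreaRect(c)
    row=g[v-8].astype(int);d=np.diff(row);print(n,'hole',x+u-25,y+v-25,wh,'edges',200+d[200:260].argmax(),[k for k in range(370,430) if abs(d[k])>40])
meas('before',cv2.imread('pics/w9.png'),np.load('pics/w9.npy'))
i,T=shot('w11');meas('now',i,T)
E
```

```text
26.9 [ 0.4733 -0.0036  0.0634] [179.9947  -0.0024  94.377 ] [-12.0346   1.3985  24.7435] 0.020686349370850968
before hole 323.5 185.0 (20.0, 23.0) edges 234 [411, 412]
now hole 322.75000190734863 185.75000190734863 (21.920310974121094, 15.55634880065918) edges 214 []
```

The force history matches the seal curve up to 5 mm of travel and then rises steeply with no further motion, so the cover is home. I hand in.

```bash
python3 - <<'E'
from h import *
print(manip.finish_job()); s=manip.sense();print(s['time_s'],s['ee_pos'],s['contact_force'])
E
```

```text
the job is handed in; nothing more can be done
None
the job is handed in; nothing more can be done
```

The whole job was done in the order asked, in about 27 s of robot time, and handed in while the gripper still pressed the cover shut.

- **Reader:** I held it still for over 1.2 s, pointing straight down about 80 mm above the label middle and within about 1 mm sideways. It was then stood back on the grey pad and released. A picture afterwards showed it upright inside the pad's frame, and the side view was unchanged at the end.
- **Cover:** It went over the dowels, big hole over big dowel. The force followed the seal's curve down to tool height 63.5 mm, which puts the underside at about 44 mm. It then rose to about 25 N with no further movement, so the cover is home on the rim.

**Checks that were less clear:**
- There is a sideways load of about 12 N on the dowels.
- The last image check for the cover slipping in the grip was inconclusive. The lack of slip rests on the force and height readings, plus an earlier check that found the plate edge within about 1 pixel of where it should be.
- The image comparison for the jar, tape and calculator differed by 8–15 grey levels. I put that down to arm shadow and did not look at a picture of them again. No move was planned near them.

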